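# Shut the kit drawer, then wedge its unit's front feet just off the desk and hold

## Robot

A 7-joint arm with a two-finger parallel gripper is mounted at the origin on a cart in front of the work surface, level with it; the furniture and walls round the work are solid. World frame = base frame: x ahead of the robot, y to its left, z up, the work surface at z = 0. Lengths are in m, angles in rad, forces in N, time in s.
With the tool pointing down it reaches from about 0.425 to 0.875 m from the base axis. Payload 9.9 kg.
Tool frame: the origin (TCP) lies at the centre of the arm's flange, where the gripper is bolted on; the fingertips stand 173 mm ahead of it and the grasp point (between the pads) lies 155 mm ahead of it; z points along the fingers, y is the line along which they close (so a half turn about z gives the same grasp; the last joint's range is limited). The gripper opens to 85 mm and grips with 20 to 120 N. Pads are 22 mm wide; open, the fingers measure 114 mm over their backs; the gripper's body (76 mm by 85 mm) begins 54 mm behind the grasp point. The pads swing forward as they close: fully open they stand 13 mm farther back than shut.
Start: joints at [-1.267, 0.576, 0.025, 1.437, -0.015, 1.129, -0.057], TCP at [0.255, 0.625, 0.405] pointing down, gripper open.
Joint ranges: [-2.76, 2.76], [-0.34, 2.15], [-1.52, 1.57], [0.19, 2.46], [-1.09, 4.23], [0.17, 1.99], [-2.82, 2.82]. Speed limits (rad/s): [2.22, 2.22, 3.01, 3.01, 3.14, 3.14, 3.14].

## Interface

Orientations are given as a rotation vector (axis times angle).
In Python, from bench import robot gives the robot as it stands.
- The arm moves only by the tool apply_moves, never from a script. Its argument "increments" is a list of rows, each a list of 4 numbers: the shift along the tool's x, y, z in cm, then the turn about the tool's z in degrees. In form: [[tx, ty, tz, roll], ...]. A call has 1 to 8 rows; each row shifts and turns the commanded pose from where the row before left it, along the tool's axes as they then stand; what a row does not reach is not made up. A row lasts 1/8 s, in which the tool goes at most 62.5 mm and 10.7 degrees, less where a joint would pass 70% of its speed; a pose out of reach is approached as far as the arm can. A call is refused whole if a number of a shift passes 6.25 or a number of a turn 10.7, either way. A call with a gripper value outside its range is refused whole. "jaw" is the closure, from 0 (fully open) to 1 (shut), set as the call begins (left out, the last holds). The fingers move at their own pace and stop on an object; the grip force is fixed at half the most. Time passes only in rows, so rows that do not move let the fingers close. It gives the time, the measured TCP pose, the force, the opening and the grip force at its end, in the units of the state.
- robot.state(): the state, without advancing time (a new reading comes with each control period).
- robot.read_camera(name): name is "scene" or "top"; returns the picture (384x512x3 uint8, red, green, blue); there is no depth.
- robot.camera_info(name): a dict with "K" (3x3 intrinsics, pixels), "R" (3x3) and "t" (3): a world point X has camera coordinates R X + t. Camera axes: x right, y down, z forward; pixel columns grow to the right and rows downward; lengths in m; the calibration is good to about 2 mm. A picture is of the moment at which its call begins. camera_info takes no time and is no camera call.
- robot.finish_job(): hands the job in; it is judged then, once.
The state is a dict: "t": time; "joint_positions": joint angles; "dq": joint speeds; "tau": joint torques, N m; "ee_pos": TCP position; "ee_rot": TCP orientation; "wrist_force": force on the tool from outside, world axes, zero at the start; "wrist_torque": the same for the moment, N m; "opening": finger opening in m; "gripper_force": force on a finger pad.
Only numpy, scipy, OpenCV 4.12 (cv2) and the standard library are available. Lean on these libraries where they do the work, as an engineer would, in place of code of your own. Each camera call takes 0.05 s, during which the arm holds its last target. There are 200 camera calls.

## Task

The front screw feet of the small kit drawer unit need adjusting, so its front has to be raised. First push its open drawer fully home, until the catch snaps in and the drawer stays shut. Then take the levelling wedge by its heel and push it, thin end first and flat on the desk, under the front edge of the unit until both front feet are just off the desk (about 3 mm, not more than 6), and finish still gripping the wedge there; do not shove the unit out of its place or knock the meter, screwdriver and solder spool about.

Things in the scene. Friction and masses are not known exactly. Their poses are not given: they have to be found in the camera images.
- drawer_unit: grey sheet-steel drawer unit, 160 deep (x) x 200 wide (y) x 87 high mm, about 3 kg with its drawer, loose on four rubber-soled screw feet (20 mm discs at x = +-62, y = +-84 mm). Origin on the desk under its middle; its front (drawer side) faces its own -x. Flat underside 9 mm above the desk. Pushed with more than about 20 N it may slide.
- front_edge (a point): middle of the lower front edge of the housing, 9 mm above the desk while the feet stand; at x = -80, y = 0, z = 9 mm in the unit's frame. The wedge goes in under this edge, along the unit's +x.
- foot_left (a point): underside of the front foot on the unit's +y side (x = -62, y = 84, z = 0 mm in the unit's frame); world z is its height off the desk
- foot_right (a point): underside of the front foot on the unit's -y side (x = -62, y = -84, z = 0 mm in the unit's frame); world z is its height off the desk
- kit_drawer (a joint): slide of the drawer in m: 0 = fully home, grows as it comes out of the front (unit's -x). About 1 N of friction; over the last 9 mm a bullet catch resists with 5 to 10 N, then snaps in and pulls the drawer against its stop. The drawer front (4 mm thick, 70 mm high) overlays the housing's front; its lower edge is 15 mm above the desk.
- pull_bar (a point): middle of the drawer's pull, a steel bar 8 mm thick and 90 mm long along the unit's y, standing 26 mm in front of the drawer front and 58 mm above the desk; moves with the drawer
- wedge: beech levelling wedge, 150 long x 36 wide mm, 0.12 kg; origin mid-sole, thin end to its own +x. Its top slopes from 3 mm at the nose to 21 mm over 120 mm (3 in 20); behind stands an upright heel. Pushed in square it meets the 9 mm high edge with its nose 40 mm behind the edge; each further 10 mm raises the front feet about 1.3 mm. Takes about 8 to 20 N; it does not creep back.
- wedge_nose (a point): middle of the nose edge of the wedge, on the sole (x = 75, z = 0 mm in the wedge's frame)
- wedge_heel (a point): grip point inside the heel, a block 30 (x) x 36 (y, grip across this) mm, flush with the wedge's sides, rising to 42 mm above the sole; the point is at x = -60, z = 29 mm in the wedge's frame
- meter: hand-held meter, 144x67x46 mm, a bystander; origin under its middle
- screwdriver: screwdriver, 169 mm long, a bystander; origin under its middle
- spool: spool of solder, 62 mm across and 42 mm high, a bystander; origin under its middle
Things that resemble listed ones, but are neither listed nor needed, are in the scene too. Of the things shaped like the wedge, the beech one is meant.

How it is judged:
On the way:
1. the drawer is pushed home past its catch while the unit still stands on both front feet (value of joint kit_drawer below 0.002 m and height (world z) of each of foot_left, foot_right below 0.001 m), for 0.2 s.
At the end, for the whole second after the job is handed in: Drawer home (within 3 mm); both front feet 1 to 6.5 mm off the desk; wedge flat on the desk, its nose at least 30 mm behind the front edge, carrying the unit (over 3 N) and still gripped by the fingers (over 2 N); the robot does not touch the unit; all at rest (value of joint kit_drawer below 0.003 m and height (world z) of foot_left between 0.001 and 0.0065 m and height (world z) of foot_right between 0.001 and 0.0065 m and contact force between wedge and drawer_unit above 3 N and x of wedge_nose in the frame of front_edge above 0.03 m and angle between wedge's own z axis and vertical below 0.06 rad and height (world z) of wedge below 0.003 m and contact force between the fingers and wedge above 2 N and contact force between each of the arm, the fingers and drawer_unit below 0.5 N and linear speed of each of drawer_unit, wedge below 0.01 m/s); the arm keeps its last pose, push and grip.
It fails at once if the unit is shoved more than 40 mm out of its place (distance of drawer_unit from where it was at the start of the episode above 0.04 m).
It fails at once if a front foot is raised more than 15 mm (height (world z) of any of foot_left, foot_right above 0.015 m).
It fails at once if the meter, screwdriver or spool is knocked more than 30 mm from its place (distance of any of meter, screwdriver, spool from where it was at the start of the episode above 0.03 m).
It also fails if it takes over 58 s, if anything falls off the work surface, if the arm or the gripper's body presses on something with over 40 N, if the wrist force passes 120 N, or if a joint passes its speed limit or range.

## Working session

There is one attempt and no reset: what is moved stays moved. The work goes in short steps, Python scripts to look and compute and a tool call to move; the robot and the scene stay as the last step left them, time stands still between calls to the robot, and variables do not carry over. Pictures are saved under pics/ and viewed, at most 10 in all, crops included, and the job is handed in when it is done.

Besides the shell and the picture viewer there is one more tool, called by a JSON object that holds its "name" and its "arguments". apply_moves: Moves the arm, as the interface text tells. Its arguments: {"type":"object","properties":{"increments":{"type":"array"},"jaw":{"type":"number"}},"required":["increments"]}

```bash
mkdir -p pics; ls; cat > h.py <<'E'
import numpy as np, cv2
from bench import robot
def snap(n,f):
    im=robot.read_camera(n); cv2.imwrite(f'pics/{f}.png',im[:,:,::-1]); return im
def cast(n,u,v,z):
    c=robot.camera_info(n);K,R,t=[np.array(c[k]) for k in 'KRt']
    o=-R.T@t; d=R.T@np.linalg.solve(K,[u,v,1.]); return o+d*(z-o[2])/d[2]
def proj(n,X):
    c=robot.camera_info(n);K,R,t=[np.array(c[k]) for k in 'KRt']
    p=K@(R@np.array(X)+t); return p[:2]/p[2]
E
python3 - <<'E'
from h import *
a=snap('scene','s0');b=snap('top','t0')
for n in('scene','top'):
    c=robot.camera_info(n);print(n,-np.array(c['R']).T@np.array(c['t']),np.array(c['R']).round(2).tolist())
s=robot.state();print(s)
E
```

```text
pics
scene [-0.13917738 -0.58068708  0.72873568] [[0.6, -0.8, 0.01], [-0.48, -0.36, -0.8], [0.64, 0.48, -0.6]]
top [ 0.35412524 -0.02990878  1.05168057] [[0.06, -1.0, 0.0], [-0.97, -0.06, -0.22], [0.22, 0.01, -0.97]]
{'t': 0.1, 'joint_positions': array([-1.26677984,  0.57646161,  0.02486833,  1.43782142, -0.01498653,
        1.1290166 , -0.05649347]), 'dq': array([-1.62813447e-03,  1.22738089e-05,  2.21507287e-03, -8.63959668e-04,
       -1.02884199e-03, -8.75836116e-04,  4.01355331e-04]), 'tau': array([ 5.67871364e-03, -7.67308545e+01,  2.25767232e+00, -2.86603761e+01,
        1.58046704e-02,  8.61590845e-03,  4.32087415e-05]), 'ee_pos': array([0.25520027, 0.62473891, 0.40392096]), 'ee_rot': array([-6.05291026e-01, -3.08253318e+00,  2.37157315e-03]), 'wrist_force': array([-0.17406324, -0.10074698, -0.6468847 ]), 'wrist_torque': array([-0.01436634, -0.07573185, -0.01064282]), 'gripper_force': 0.0, 'opening': 0.08531790655347353}
```

View pics/s0.png

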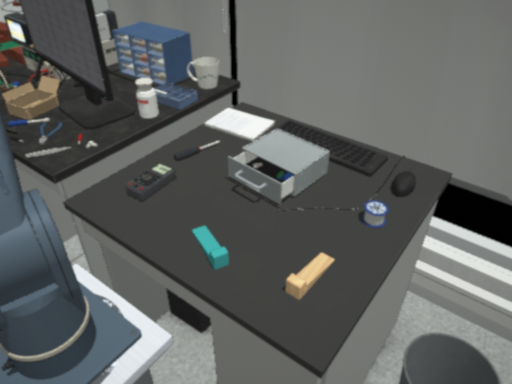

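View pics/t0.png

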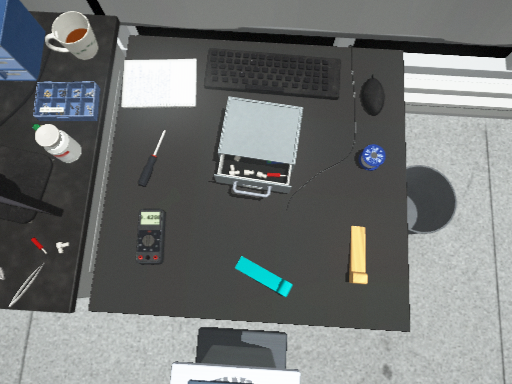

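Top view: the unit is at about (260,145) with its pull at (252,190). There are two wedge shapes: a teal one at (264,276) and a beech-coloured one at (358,255) with its heel at (358,279). Beech is specified, so the one on the right is meant. I'll confirm it in a crop and measure.

```bash
python3 - <<'E'
from h import *
b=cv2.imread('pics/t0.png');s=cv2.imread('pics/s0.png')
c=cv2.resize(b[85:300,205:395],None,fx=3,fy=2.7,interpolation=2)[:580]
d=cv2.resize(s[240:310,270:350],None,fx=2.5,fy=2.5)
c[:d.shape[0],-d.shape[1]:]=d
cv2.imwrite('pics/c0.png',c); print(c.shape)
hsv=cv2.cvtColor(b,cv2.COLOR_BGR2HSV)
for nm,lo,hi in(('beech',(8,70,90),(28,255,255)),('teal',(80,100,60),(95,255,255)),('unit',(70,5,110),(115,60,255))):
    m=cv2.inRange(hsv,lo,hi); m[:80]=0; m[320:]=0; m[:,:205]=0;m[:,400:]=0
    cs=[max(cv2.findContours(m,0,2)[0],key=cv2.contourArea)]
    r=cv2.minAreaRect(cs[0]);bx=cv2.boxPoints(r)
    print(nm,r)
    for z in ((0,.042) if nm!='unit' else(.087,)):
        print(z,[cast('top',*p,z)[:2].round(3).tolist() for p in bx])
    print(cv2.approxPolyDP(cs[0],2,True)[:,0].tolist())
E
```

```text
(580, 570, 3)
beech ((358.0, 254.5), (57.0, 18.0), 90.0)
0 [[0.521, -0.279], [0.524, -0.327], [0.375, -0.327], [0.372, -0.28]]
0.042 [[0.515, -0.269], [0.518, -0.315], [0.374, -0.315], [0.371, -0.27]]
[[351, 226], [349, 282], [367, 283], [365, 227]]
teal ((263.4222717285156, 276.2322692871094), (60.196041107177734, 15.333779335021973), 28.810794830322266)
0 [[0.391, 0.022], [0.427, 0.005], [0.361, -0.136], [0.326, -0.119]]
0.042 [[0.389, 0.02], [0.424, 0.004], [0.36, -0.132], [0.327, -0.115]]
[[240, 257], [236, 269], [284, 296], [288, 294], [291, 283]]
unit ((260.12884521484375, 131.13018798828125), (78.69662475585938, 60.96424102783203), 8.426968574523926)
0.087 [[0.669, 0.081], [0.837, 0.071], [0.817, -0.136], [0.65, -0.119]]
[[228, 96], [218, 147], [220, 156], [222, 153], [294, 164], [303, 108]]
```

View pics/c0.png

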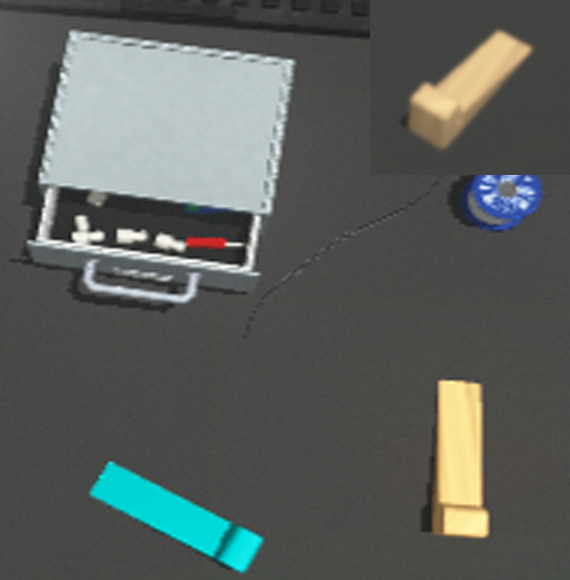

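```bash
python3 - <<'E'
from h import *
f=lambda L,z:print(z,*[cast('top',205+x/3,85+y/2.7,z)[:2].round(4) for x,y in L])
f([(72,30),(294,62),(268,212),(40,185)],.087)
f([(28,244),(258,277)],.085)
f([(91,291),(190,299)],.058)
f([(445,508),(487,508),(489,535),(443,535)],.042)
f([(438,380),(481,382)],.003)
f([(433,535)],.0)
print('spool',cast('top',373,155,.042),'meter',cast('top',150,236,.04),'sd',cast('top',150,160,.01))
from scipy.spatial.transform import Rotation as R
print(R.from_rotvec(robot.state()['ee_rot']).as_matrix().round(3))
E
```

```text
0.087 [0.8354 0.0623] [ 0.8138 -0.1349] [ 0.6596 -0.118 ] [0.6742 0.0775]
0.085 [0.6163 0.0831] [ 0.5964 -0.1122]
0.058 [0.5805 0.0284] [ 0.578  -0.0571]
0.042 [ 0.3962 -0.2808] [ 0.3984 -0.3159] [ 0.374  -0.3174] [ 0.3716 -0.2792]
0.003 [ 0.522  -0.2836] [ 0.5224 -0.3219]
0.0 [ 0.3718 -0.281 ]
spool [ 0.71087861 -0.3319132   0.042     ] meter [0.45778331 0.23931361 0.04      ] sd [0.66933303 0.27238611 0.01      ]
[[-0.926  0.378 -0.   ]
 [ 0.378  0.926 -0.001]
 [-0.    -0.002 -1.   ]]
```

The crop shows a plain beech wedge with its upright heel at the near (low-x) end. Its heel is at about (0.386, −0.298) and its yaw about −1.7°. The unit's yaw is about −5.8°, with the front edge at (0.666, −0.020) and the pull at (0.579, −0.014), so the drawer is about 55 mm out. The sizes match the ones given.

I'll turn the tool to the unit's heading and go in front of the pull.

{"name": "apply_moves", "arguments": {"increments": [[0, 0, 0, -8.2], [0, 0, 0, -8.2], [-2.8, -5, 0, 0], [-2.8, -5, 0, 0], [-2.8, -5, 0, 0], [-2.8, -5, 0, 0], [-2.8, -5, 0, 0], [-2.8, -5, 0, 0]], "jaw": 1}}

```text
t: 1.1
ee_pos: [0.3924, 0.3075, 0.4046]
ee_rot: [-0.159, -3.137, 0.0]
wrist_force: [0.5, 0.8, 0.1]
opening: -0.0001
gripper_force: 0.0
```

{"name": "apply_moves", "arguments": {"increments": [[-2.8, -5, 0, 0], [-2.8, -5, 0, 0], [-2.8, -5, 0, 0], [-2.8, -5, 0, 0], [-2.8, -5, 0, 0], [-2.8, -5, 0, 0], [0, 0, 0, 0], [0, 0, 0, 0]]}}

```text
t: 2.1
ee_pos: [0.5284, -0.0058, 0.4043]
ee_rot: [-0.16, -3.136, -0.001]
wrist_force: [-1.2, 1.3, 0.5]
opening: -0.0002
gripper_force: 0.0
```

```bash
cat >> h.py <<'E'
from scipy.spatial.transform import Rotation as Ro
def rel(target,z=None):
    "print tool-frame cm from the TCP to a world xyz"
    s=robot.state();M=Ro.from_rotvec(s['ee_rot']).as_matrix()
    print('pos',s['ee_pos'].round(4),'xang',np.degrees(np.arctan2(M[1,0],M[0,0])).round(2),'F',s['wrist_force'].round(1),'t',round(s['t'],2),'open',round(s['opening'],4),'tilt',M[2].round(3))
    print('cm',(100*M.T@(np.array(target)-s['ee_pos'])).round(2))
E
python3 -c "
from h import *
rel([.53,-.0095,.215])"
```

```text
pos [ 0.5284 -0.0058  0.4043] xang 174.16 F [-1.2  1.3  0.5] t 2.1 open -0.0002 tilt [ 0.001  0.    -1.   ]
cm [-0.21 -0.36 18.93]
```

{"name": "apply_moves", "arguments": {"increments": [[0, -0.4, 4, 0], [0, 0, 5, 0], [0, 0, 5, 0], [0, 0, 4, 0], [0, 0, 0.9, 0], [-1, 0, 0, 0], [-1, 0, 0, 0], [-1, 0, 0, 0]]}}

```text
t: 3.1
ee_pos: [0.5595, -0.0131, 0.2172]
ee_rot: [0.159, 3.135, 0.0]
wrist_force: [-0.1, 0.2, 0.2]
opening: -0.0001
gripper_force: 0.0
```

{"name": "apply_moves", "arguments": {"increments": [[-1, 0, 0, 0], [-1, 0, 0, 0], [-0.8, 0, 0, 0], [-0.6, 0, 0, 0], [-0.5, 0, 0, 0], [-0.4, 0, 0, 0], [-0.2, 0, 0, 0], [0, 0, 0, 0]]}}

```text
t: 4.1
ee_pos: [0.603, -0.0177, 0.2157]
ee_rot: [0.16, 3.137, -0.0]
wrist_force: [-0.5, 0.7, 0.2]
opening: -0.0
gripper_force: 0.0
```

```bash
python3 -c "
from h import *
rel([.617,-.0155,.215]);snap('top','t1')
b=cv2.imread('pics/t1.png');cv2.imwrite('pics/t1c.png',cv2.resize(b[85:225,195:325],None,fx=4,fy=4,interpolation=2))"
```

```text
pos [ 0.603  -0.0177  0.2157] xang 174.18 F [-0.5  0.7  0.2] t 4.1 open -0.0 tilt [-0. -0. -1.]
cm [-1.37  0.36  0.07]
```

View pics/t1c.png

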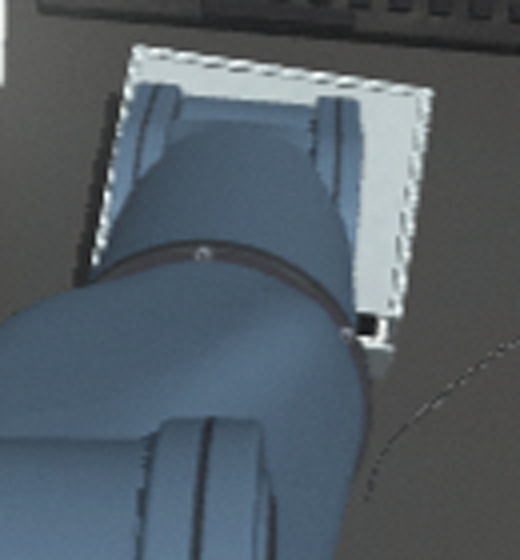

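The arm hides most of it. The drawer's right corner, at about (388,350) in the crop, is still a few mm proud of the housing. I'll push on slowly.

{"name": "apply_moves", "arguments": {"increments": [[-0.2, 0, 0, 0], [-0.2, 0, 0, 0], [-0.2, 0, 0, 0], [-0.2, 0, 0, 0]]}}

```text
t: 4.65
ee_pos: [0.611, -0.0185, 0.2157]
ee_rot: [0.16, 3.138, -0.0]
wrist_force: [-1.5, -1.5, 0.4]
opening: -0.0004
gripper_force: 0.5
```

{"name": "apply_moves", "arguments": {"increments": [[-0.2, 0, 0, 0], [-0.2, 0, 0, 0]]}}

```text
t: 4.9
ee_pos: [0.6139, -0.0188, 0.2155]
ee_rot: [-0.159, -3.135, -0.0]
wrist_force: [-9.8, 1.9, 7.4]
opening: -0.0003
gripper_force: 4.7
```

{"name": "apply_moves", "arguments": {"increments": [[-0.2, 0, 0, 0], [-0.1, 0, 0, 0]]}}

```text
t: 5.15
ee_pos: [0.6152, -0.0189, 0.2154]
ee_rot: [-0.159, -3.13, -0.0]
wrist_force: [-16.3, 2.3, 13.7]
opening: -0.0
gripper_force: 8.3
```

```bash
python3 -c "
from h import *
snap('top','t2');snap('scene','s2')
b=cv2.imread('pics/t2.png');b=cv2.resize(b[130:200,260:320],None,fx=6,fy=6,interpolation=2)
s=cv2.imread('pics/s2.png');s=cv2.resize(s[110:220,215:335],None,fx=3.5,fy=3.8,interpolation=2)
H=max(len(b),len(s));p=lambda i:cv2.copyMakeBorder(i,0,H-len(i),0,0,0)
c=np.hstack([p(b),p(s)]);print(c.shape);cv2.imwrite('pics/c2.png',c)"
```

```text
(420, 780, 3)
```

View pics/c2.png

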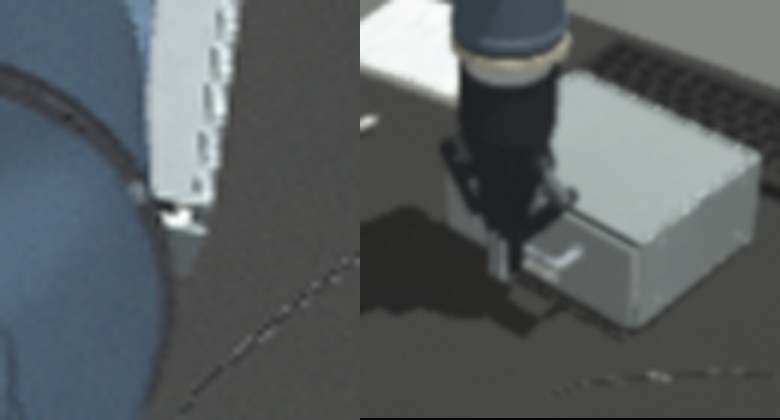

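The drawer still seems about 5 mm open, sitting on the catch. I'll keep pushing in small steps.

{"name": "apply_moves", "arguments": {"increments": [[-0.1, 0, 0, 0], [0, 0, 0, 0]]}}

```text
t: 5.5
ee_pos: [0.6156, -0.019, 0.2154]
ee_rot: [-0.159, -3.128, -0.0]
wrist_force: [-17.7, 2.7, 15.9]
opening: -0.0002
gripper_force: 8.9
```

{"name": "apply_moves", "arguments": {"increments": [[-0.1, 0, 0, 0], [0, 0, 0, 0]]}}

```text
t: 5.75
ee_pos: [0.6185, -0.0192, 0.2155]
ee_rot: [-0.159, -3.134, -0.0]
wrist_force: [-4.4, 1.7, 0.9]
opening: 0.0
gripper_force: 2.3
```

{"name": "apply_moves", "arguments": {"increments": [[-0.1, 0, 0, 0], [0, 0, 0, 0]]}}

```text
t: 6.0
ee_pos: [0.6211, -0.0195, 0.2156]
ee_rot: [0.159, 3.137, -0.0]
wrist_force: [-0.6, -0.7, -1.2]
opening: 0.0004
gripper_force: 0.5
```

The force peaked and then dropped away, which is the snap. I'll press a little more to feel the stop.

{"name": "apply_moves", "arguments": {"increments": [[-0.2, 0, 0, 0], [-0.1, 0, 0, 0]]}}

```text
t: 6.25
ee_pos: [0.6225, -0.0196, 0.2154]
ee_rot: [-0.159, -3.133, -0.0]
wrist_force: [-11.3, 1.4, 7.4]
opening: 0.0003
gripper_force: 5.7
```

{"name": "apply_moves", "arguments": {"increments": [[-0.2, 0, 0, 0], [0, 0, 0, 0]]}}

```text
t: 6.5
ee_pos: [0.6231, -0.0197, 0.2154]
ee_rot: [-0.159, -3.13, -0.0]
wrist_force: [-16.7, 2.1, 11.9]
opening: 0.0002
gripper_force: 8.1
```

The push is firm against the stop, so the drawer is home. I'll back off, rise, and go over the beech wedge's heel.

{"name": "apply_moves", "arguments": {"increments": [[2, 0, 0, 0], [3, 0, 0, 0], [2, 0, -4, 0], [3, -4, -2, 0], [3, -4, 0, -2], [2.6, -4, 0, -2], [2, -5, 0, 0], [0, -5, 0, 0]], "jaw": 0}}

```text
t: 7.5
ee_pos: [0.4357, -0.2255, 0.2763]
ee_rot: [0.05, 3.14, -0.001]
wrist_force: [0.9, -0.3, 0.6]
opening: 0.0854
gripper_force: 0.0
```

```bash
python3 -c "
from h import *
rel([.386,-.298,.184])
b=snap('top','t3')[:,:,::-1];snap('scene','s3')
s=cv2.imread('pics/s3.png');cv2.imwrite('pics/c3.png',np.hstack([cv2.resize(np.ascontiguousarray(b[85:215,200:320]),None,fx=3.3,fy=3.3,interpolation=2),cv2.resize(s[115:225,220:335],None,fx=3.4,fy=3.9,interpolation=2)]))"
```

```text
pos [ 0.4357 -0.2255  0.2763] xang 178.17 F [ 0.9 -0.3  0.6] t 7.5 open 0.0854 tilt [-0.001 -0.001 -1.   ]
cm [ 4.75 -7.4   9.23]
```

View pics/c3.png

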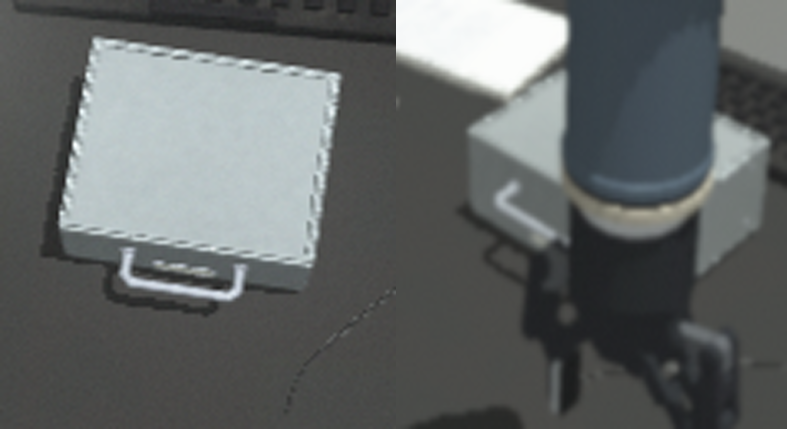

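The drawer is shut, its front flush with the housing at rows 226–265 of the left crop. Next I'll re-measure the unit and go down on the heel.

{"name": "apply_moves", "arguments": {"increments": [[2.4, -3.7, 0, 0], [2.3, -3.7, 0, 0], [0, 0, 3, 0], [0, 0, 3, 0], [0, 0, 3, 0], [0, 0, 0.2, 0], [0, 0, 0, 0]]}}

```text
t: 8.48
ee_pos: [0.3878, -0.2965, 0.1843]
ee_rot: [0.049, 3.14, -0.001]
wrist_force: [-0.1, -0.8, 0.3]
opening: 0.0856
gripper_force: 0.0
```

```bash
python3 -c "
from h import *
rel([.386,-.298,.184])
P=[cast('top',200+x/3.3,85+y/3.3,.087)[:2] for x,y in [(95,38),(341,73),(315,263),(62,227)]]
print(np.round(P,4).tolist(),np.mean(P,0))
b=[cast('top',200+x/3.3,85+y/3.3,.058)[:2] for x,y in [(122,288),(240,297)]];print(b,np.mean(b,0))
snap('scene','s4');s=cv2.imread('pics/s4.png');cv2.imwrite('pics/c4.png',cv2.resize(s[200:320,240:370],None,fx=4,fy=4,interpolation=2))"
```

```text
pos [ 0.3878 -0.2965  0.1843] xang 178.19 F [-0.1 -0.8  0.3] t 8.47 open 0.0856 tilt [-0.001 -0.    -1.   ]
cm [ 0.17 -0.16  0.03]
[[0.8342, 0.0628], [0.8163, -0.1357], [0.6567, -0.1209], [0.6736, 0.0763]] [ 0.74519256 -0.02938992]
[array([0.6356112, 0.0280238]), array([ 0.63404343, -0.06554739])] [ 0.63482731 -0.01876179]
```

View pics/c4.png

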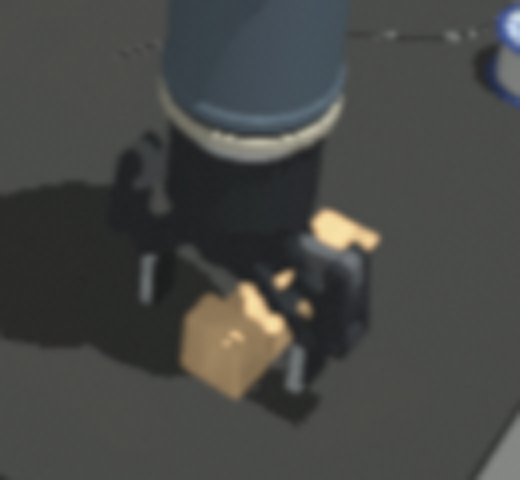

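The open fingers straddle the heel: their tips are at (150,280) and (295,370), with the heel between them at (235,320). Closing.

{"name": "apply_moves", "arguments": {"increments": [[0, 0, 0, 0], [0, 0, 0, 0], [0, 0, 0, 0], [0, 0, 0, 0]], "jaw": 1}}

```text
t: 9.02
ee_pos: [0.3874, -0.2964, 0.1843]
ee_rot: [0.05, 3.14, -0.001]
wrist_force: [-0.5, 1.6, 7.5]
opening: 0.033
gripper_force: 59.5
```

{"name": "apply_moves", "arguments": {"increments": [[0, 0, -1, 0], [0, 0, -2, 0], [0, 0, 0, 0]]}}

```text
t: 9.4
ee_pos: [0.3875, -0.2967, 0.215]
ee_rot: [0.05, 3.139, -0.002]
wrist_force: [0.2, 0.1, -1.1]
opening: 0.0334
gripper_force: 59.9
```

```bash
python3 -c "
from h import *
ux=np.array([.9957,-.0924]);p=np.array([.6655,-.022])-.155*ux
print(p);rel([*p,.214])
b=snap('top','t5');hsv=cv2.cvtColor(b,cv2.COLOR_RGB2HSV);m=cv2.inRange(hsv,(8,70,90),(28,255,255));m[:,:330]=0;m[:,400:]=0
c=max(cv2.findContours(m,0,2)[0],key=cv2.contourArea);q=cv2.approxPolyDP(c,1.5,True)[:,0];print(q.tolist());print([cast('top',*x,.033)[:2].round(4).tolist() for x in q])
"
```

```text
[ 0.5111665 -0.007678 ]
pos [ 0.3875 -0.2967  0.215 ] xang 178.17 F [ 0.2  0.1 -1.1] t 9.4 open 0.0334 tilt [-0.002 -0.001 -1.   ]
cm [-11.44  29.28   0.09]
[[368, 225], [354, 224], [352, 269], [360, 267], [369, 259]]
[[0.5219, -0.3205], [0.5222, -0.2841], [0.4067, -0.2796], [0.413, -0.2998], [0.4345, -0.3227]]
```

The wedge is held: 33 mm opening, 60 N, and the nose 134 mm ahead of the TCP as expected. I'll carry it to the standoff.

{"name": "apply_moves", "arguments": {"increments": [[-1.9, 4.9, 0, 0], [-1.9, 4.9, 0, 0], [-1.9, 4.9, 0, 0], [-1.9, 4.9, 0, 0], [-1.9, 4.9, 0, 0], [-1.9, 4.8, 0, 0], [0, 0, 0, 3.5], [0, 0, 0, 0]]}}

```text
t: 10.45
ee_pos: [0.5102, -0.0066, 0.213]
ee_rot: [-0.143, -3.137, 0.001]
wrist_force: [0.2, 0.0, -1.1]
opening: 0.0332
gripper_force: 60.2
```

```bash
python3 -c "
from h import *
ux=np.array([.9957,-.0924]);p=np.array([.6655,-.022])-.155*ux
rel([*p,.1845])
b=snap('top','t6')[:,:,::-1];s=snap('scene','s6')[:,:,::-1]
cv2.imwrite('pics/c6.png',np.hstack([cv2.resize(np.ascontiguousarray(b[85:225,200:320]),None,fx=3.3,fy=3.3,interpolation=2),cv2.resize(np.ascontiguousarray(s[125:245,205:335]),None,fx=3,fy=3.85,interpolation=2)]))"
```

```text
pos [ 0.5102 -0.0066  0.213 ] xang 174.77 F [ 0.2  0.  -1.1] t 10.45 open 0.0332 tilt [ 0.001 -0.001 -1.   ]
cm [-0.11 -0.09  2.85]
```

View pics/c6.png

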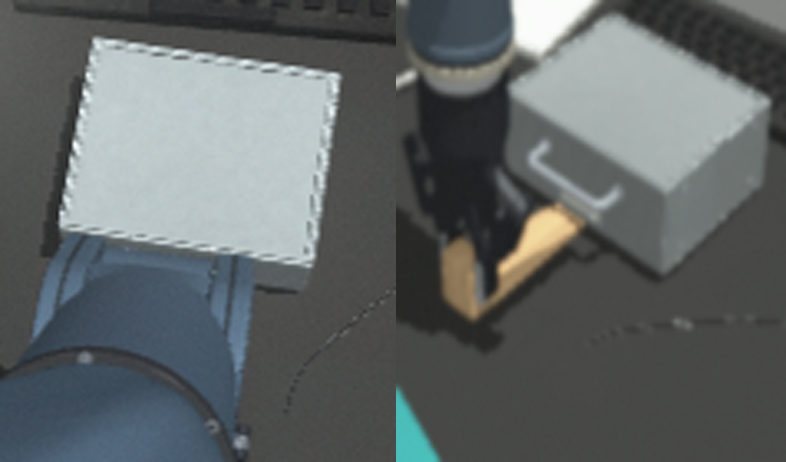

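The wedge is square in front of the unit, with its nose just short of the front edge and below the pull. The drawer is shut. Lowering to the desk.

{"name": "apply_moves", "arguments": {"increments": [[0, 0, 1.5, 0], [0, 0, 1.0, 0], [0, 0, 0.3, 0], [0, 0, 0, 0]]}}

```text
t: 11.05
ee_pos: [0.5104, -0.0074, 0.1853]
ee_rot: [-0.146, -3.137, 0.0]
wrist_force: [-0.2, 0.8, -1.5]
opening: 0.0331
gripper_force: 60.2
```

{"name": "apply_moves", "arguments": {"increments": [[0, -0.1, 0.2, 0], [0, 0, 0, 0]]}}

```text
t: 11.3
ee_pos: [0.5105, -0.008, 0.1843]
ee_rot: [0.145, 3.137, 0.001]
wrist_force: [-1.5, 1.0, 5.1]
opening: 0.0331
gripper_force: 60.8
```

{"name": "apply_moves", "arguments": {"increments": [[-1, 0, 0, 0], [-1, 0, 0, 0], [-1, 0, 0, 0], [-1, 0, 0, 0], [-0.8, 0, 0, 0], [-0.4, 0, 0, 0], [0, 0, 0, 0]]}}

```text
t: 12.18
ee_pos: [0.5628, -0.0131, 0.1843]
ee_rot: [0.146, 3.137, 0.0]
wrist_force: [-0.5, 0.0, 5.2]
opening: 0.0332
gripper_force: 60.9
```

{"name": "apply_moves", "arguments": {"increments": [[-0.3, 0, 0, 0], [-0.3, 0, 0, 0], [-0.3, 0, 0, 0], [0, 0, 0, 0]]}}

```text
t: 12.68
ee_pos: [0.5715, -0.0139, 0.1843]
ee_rot: [0.146, 3.137, 0.0]
wrist_force: [-1.8, 0.1, 5.7]
opening: 0.0331
gripper_force: 61.0
```

{"name": "apply_moves", "arguments": {"increments": [[-0.3, 0, 0, 0], [-0.3, 0, 0, 0], [0, 0, 0, 0]]}}

```text
t: 13.05
ee_pos: [0.5748, -0.0142, 0.1843]
ee_rot: [-0.145, -3.133, -0.0]
wrist_force: [-14.0, 1.9, 18.4]
opening: 0.0333
gripper_force: 62.4
```

Contact came at a TCP x of about 0.572, close to the predicted 0.571. It needs about 23 mm more.

{"name": "apply_moves", "arguments": {"increments": [[-0.3, 0, 0, 0], [-0.3, 0, 0, 0], [0, 0, 0, 0]]}}

```text
t: 13.42
ee_pos: [0.5782, -0.0146, 0.1843]
ee_rot: [-0.145, -3.126, -0.001]
wrist_force: [-25.6, 3.4, 30.4]
opening: 0.0333
gripper_force: 64.0
```

{"name": "apply_moves", "arguments": {"increments": [[-0.3, 0, 0, 0], [-0.3, 0, 0, 0], [0, 0, 0, 0]]}}

```text
t: 13.8
ee_pos: [0.5841, -0.0153, 0.1843]
ee_rot: [-0.145, -3.126, -0.001]
wrist_force: [-26.7, 2.0, 32.1]
opening: 0.0332
gripper_force: 63.9
```

```bash
cat >> h.py <<'E'
def lid(f):
    b=snap('top',f);h=cv2.cvtColor(b,cv2.COLOR_RGB2HSV)
    m=cv2.inRange(h,(70,5,110),(115,60,255));m[:85]=0;m[145:]=0;m[:,:205]=0;m[:,320:]=0
    c=max(cv2.findContours(m,0,2)[0],key=cv2.contourArea)[:,0]
    col=range(240,296,5); r=[c[c[:,0]==x][:,1].min() for x in col if (c[:,0]==x).any()]
    print('back edge row mean',np.mean(r),len(r),'right',np.mean([c[c[:,1]==y][:,0].max() for y in range(115,140,3)]))
E
python3 - <<'E'
from h import *
rel([.595,-.0155,.184])
_r=robot.read_camera
for f in('t5','t6'):
    robot_im=cv2.imread(f'pics/{f}.png')[:,:,::-1]
    import h; o=h.snap; h.snap=lambda n,g:np.ascontiguousarray(robot_im); h.lid('x'); h.snap=o
lid('t7')
E
```

```text
pos [ 0.5841 -0.0153  0.1843] xang 174.68 F [-26.7   2.   32.1] t 13.8 open 0.0332 tilt [ 0.013 -0.    -1.   ]
cm [-1.09  0.08  0.01]Traceback (most recent call last):
  File "<stdin>", line 6, in <module>
  File "h.py", line 22, in lid
    print('back edge row mean',np.mean(r),len(r),'right',np.mean([c[c[:,1]==y][:,0].max() for y in range(115,140,3)]))
                                                                  ~~~~~~~~~~~~~~~~~~~~~^^
    return umr_maximum(a, axis, None, out, keepdims, initial, where)
ValueError: zero-size array to reduction operation maximum which has no identity
```

```bash
cat > lid.py <<'E'
import sys
from h import *
def lidm(f):
    g=cv2.GaussianBlur(cv2.cvtColor(cv2.imread(f'pics/{f}.png'),6),(3,3),0).astype(float)
    # sub-pixel back/right edges: mid-level crossing between desk and lid
    def cross(p): 
        i=np.argmax(p>110); return i-1+(110-p[i-1])/(p[i]-p[i-1])
    r=[88+cross(g[88:125,x]) for x in range(240,296,5)]
    q=[315-cross(g[y,315:285:-1]) for y in range(116,145,4)]
    print(f,'back row %.2f right col %.2f'%(np.median(r),np.median(q)))
if len(sys.argv)>1: snap('top',sys.argv[1])
for f in ['t3','t6','t0']+sys.argv[1:]: lidm(f)
E
python3 lid.py t7
```

```text
t3 back row 101.08 right col 300.10
t6 back row 101.07 right col 300.11
t0 back row 101.00 right col 300.13
t7 back row 100.72 right col 300.11
```

The unit has moved no more than 1 mm, so it is rising rather than sliding. I'll ease the down-force and push on.

{"name": "apply_moves", "arguments": {"increments": [[-0.2, 0, -0.1, 0], [-0.2, 0, -0.1, 0], [0, 0, 0, 0]]}}

```text
t: 14.22
ee_pos: [0.5894, -0.0156, 0.1844]
ee_rot: [-0.145, -3.128, 0.0]
wrist_force: [-13.7, 0.5, 1.2]
opening: 0.0333
gripper_force: 60.6
```

{"name": "apply_moves", "arguments": {"increments": [[-0.2, 0, 0, 0], [-0.2, 0, 0, 0], [0, 0, 0, 0]]}}

```text
t: 14.6
ee_pos: [0.5931, -0.016, 0.1844]
ee_rot: [-0.145, -3.127, -0.0]
wrist_force: [-15.3, 2.2, 2.8]
opening: 0.0333
gripper_force: 60.7
```

{"name": "apply_moves", "arguments": {"increments": [[-0.2, 0, 0, 0], [-0.1, 0, 0, 0], [0, 0, 0, 0]]}}

```text
t: 14.98
ee_pos: [0.596, -0.0162, 0.1844]
ee_rot: [-0.145, -3.127, -0.0]
wrist_force: [-15.8, 1.3, 2.9]
opening: 0.0327
gripper_force: 60.8
```

```bash
python3 lid.py t8; python3 -c "
from h import *
rel([.595,-.0155,.184])
snap('scene','s8')"
```

```text
t3 back row 101.08 right col 300.10
t6 back row 101.07 right col 300.11
t0 back row 101.00 right col 300.13
t8 back row 100.56 right col 300.09
pos [ 0.596  -0.0163  0.1844] xang 174.69 F [-15.7   2.1   4.2] t 15.03 open 0.0332 tilt [ 0.011 -0.    -1.   ]
cm [0.1  0.07 0.04]
```

```bash
python3 -c "
from h import *
a,b=[cv2.resize(cv2.imread(f'pics/{f}.png')[120:240,215:345],None,fx=3,fy=4,interpolation=2) for f in('s6','s8')]
cv2.imwrite('pics/c8.png',np.hstack([a,b]))"
```

```text
(no output)
```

View pics/c8.png

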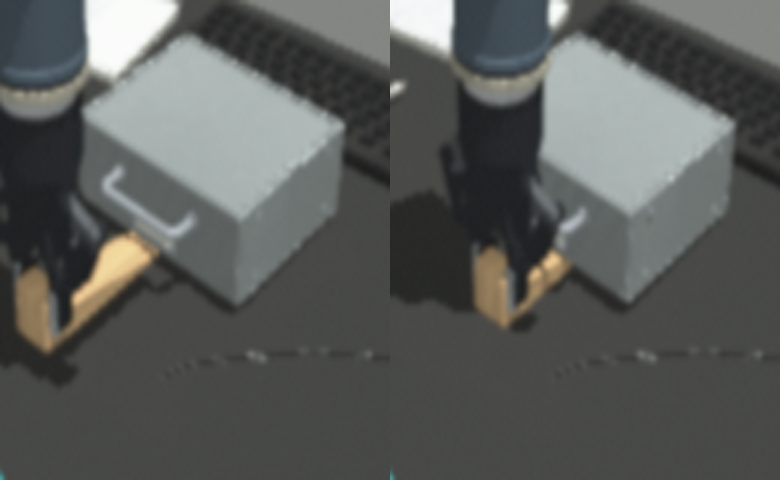

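Comparing before and after, the lower front corner rose from row 307 to 303 of the crop, about 1 pixel or 3 mm. The wedge is square under the edge, the drawer is shut, and the gripper is clear of the pull. Settling, then handing in.

{"name": "apply_moves", "arguments": {"increments": [[0, 0, 0, 0], [0, 0, 0, 0], [0, 0, 0, 0], [0, 0, 0, 0]]}}

```text
t: 15.58
ee_pos: [0.596, -0.0163, 0.1844]
ee_rot: [-0.145, -3.127, -0.0]
wrist_force: [-16.2, 1.9, 3.9]
opening: 0.0335
gripper_force: 60.8
```

```bash
python3 -c "
from h import *
rel([.596,-.016,.184]);print(robot.finish_job())"
```

```text
pos [ 0.596  -0.0163  0.1844] xang 174.69 F [-16.2   1.9   3.9] t 15.57 open 0.0335 tilt [ 0.011 -0.    -1.   ]
cm [-0.    0.03  0.04]
the job is handed in; nothing more can be done
None
```

I handed the job in at 15.6 s with the drawer snapped shut, the beech wedge still gripped, and its nose about 64 mm under the front edge; the front feet are about 3 mm up by insertion depth and camera, but no verdict came back.

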